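# Hang the crown basket to drip-dry over its beaker

## Robot

A 6-joint arm with a two-finger parallel gripper is mounted at the origin on the work surface. World frame = base frame: x ahead of the robot, y to its left, z up, the work surface at z = 0. Lengths are in mm, angles in degrees, forces in N, time in s.
With the tool pointing down it reaches from about 350 to 850 mm from the base axis. Payload 8.1 kg.
Tool frame: the origin (TCP) lies where the fingers leave the gripper's body, on its centre line; the fingertips stand 73 mm ahead of it and the grasp point (between the pads) lies 54 mm ahead of it; z points along the fingers, y is the line along which they close (so a half turn about z gives the same grasp; the last joint's range is limited). The gripper opens to 85 mm and grips with 20 to 120 N. Pads are 22 mm wide; open, the fingers measure 114 mm over their backs; the gripper's body (76 mm by 85 mm) begins 54 mm behind the grasp point. The pads swing forward as they close: fully open they stand 13 mm farther back than shut.
Start: joints at [71.769, 7.471, 85.268, -0, 87.261, -4.893], TCP at [138.399, 583.825, 303.892] pointing down, gripper open.
Joint ranges: [-169.43, 169.43], [-51.17, 129.36], [1.28, 143.12], [-76.62, 256.62], [0, 156.53], [-152.29, 152.29]. Speed limits (degrees/s): [136.94, 136.94, 159.86, 180, 180, 180].

## Interface

Orientations are given as [roll, pitch, yaw] about the fixed x, y, z axes, in that order (R = Rz(yaw) Ry(pitch) Rx(roll)).
In Python, from bench import sense, optics, r gives the robot as it stands.
- The arm moves only by the tool servo_tool, never from a script. Its argument "plan" is a list that holds one entry, the list of rows, each a list of 5 numbers: the shift along the world's x, y, z in m, then the turn about the world's z in degrees, then the finger opening in m, from 0 to 0.0854. A call has 1 to 10 rows; each row shifts and turns the commanded pose from where the row before left it; what a row does not reach is not made up. A row lasts 1/10 s, in which the tool goes at most 50 mm and 8.59 degrees, less where a joint would pass 70% of its speed; a pose out of reach is approached as far as the arm can. A call is refused whole if a number of a shift passes 0.05 or a number of a turn 8.59, either way. A call with a gripper value outside its range is refused whole. The fingers move at their own pace and stop on an object; "force" is the grip in N (left out, the last holds). Time passes only in rows, so rows that do not move let the fingers close. It gives the time, the measured TCP pose, the force, the opening and the grip force at its end, in the units of the state.
- sense(): the state, without advancing time (a new reading comes with each control period).
- optics.snapshot(name): name is "side" or "top"; returns a dict with "frame" (384x512x3 uint8, blue, green, red), "fx", "fy", "cx", "cy" (pixels), "dist_coeffs" ([k1, k2, p1, p2, k3] as OpenCV has them; the pictures are not rectified), "cam_to_world" (4x4, takes a point from camera to world coordinates). Camera axes: x right, y down, z forward; pixel columns grow to the right and rows downward; lengths in mm; the calibration is good to about 2 mm. A picture is of the moment at which its call begins. There is no depth.
- r.hand_in(): hands the job in; it is judged then, once.
The state is a dict: "time": time; "joint_pos": joint angles; "qd": joint speeds; "joint_efforts": joint torques, N m; "tool_pos": TCP position; "tcp_rot": TCP orientation; "ft_force": force on the tool from outside, world axes, zero at the start; "wrist_torque": the same for the moment, N m; "finger_gap": finger opening in mm; "grip_force": force on a finger pad.
Only numpy, scipy, OpenCV 4.12 (cv2) and the standard library are available. Lean on these libraries where they do the work, as an engineer would, in place of code of your own. Each camera call takes 0.05 s, during which the arm holds its last target. There are 200 camera calls.

## Task

Get the rinsed crowns ready to drip-dry: stand the blue beaker upright on the dark disc of the grey drip tray, centred right under the hook, and hang the steel basket level by its red handle over both prongs of the hook above it. Keep the beaker upright all along, and leave the bottle, the jar and the plaster jaw model standing where they are.

Things in the scene. Friction and masses are not known exactly. Their poses are not given: they have to be found in the camera images.
- stand: Fixed drip stand; origin on the table straight below the hook's seat; -x is its open front (towards the robot), where the hook points. Grey tray, floor 10 mm high, x -70..95, y -85..85 mm, rims 18 mm high, 5 thick at both sides and back, none in front. Post radius 8 at x = 75 mm, 283 high; head plate 75 wide (y), front at x = 62 mm, z 257..283. For the prongs see hook_seat.
- hook_seat (a point): Midway between the two prongs, at the lowest place of their top line, 260 mm above the stand's origin; axes as the stand's. Prongs: round steel bars, radius 3.5 mm, at y = -27 and 27 mm. Their top line is 7 mm above this point at the plate (x = 62), 0 at x = 0, 3.5 mm at x = -18, then turns up to tips at x = -29 mm, topmost 22 mm above. The basket's red bar rests here, along y.
- drip_spot (a point): Centre of the dark disc (radius 42 mm, flush) on the tray floor, 10 mm above the stand's origin, straight under hook_seat; axes as the stand's.
- basket: Loose steel wire basket, four crowns fixed inside, about 0.22 kg. Origin: centre of its underside, z up. Tray part 78 (x) by 112 (y) by 42 mm high. Stiff upright handle in the plane x = 0: wire legs, radius 3 mm, at y = -56 and 56 mm up to z = 100, slanting in to y = -46 and 46 at z = 120 mm, joined by a straight red bar of radius 5 mm along y.
- basket_grip (a point): Middle of the axis of the basket's red handle bar, 120 mm above the basket's origin; axes as the basket's (bar along y).
- beaker: Loose round blue plastic beaker, open on top, straight sided, outer diameter 58 mm, wall 3 mm, 80 mm high, about 0.1 kg. Origin at the centre of its underside, z up. Stands upright on the table.
- bottle: Bystander: amber bottle, diameter 44 mm, 135 mm high, standing upright. Origin at the centre of its underside, z up.
- jar: Bystander: green jar with white cap, diameter 56 mm, 65 mm high, standing upright. Origin at the centre of its underside, z up.
- model: Bystander: cream plaster jaw model, 55 mm (x) by 64 mm (y), 33 mm high, between the robot and the stand. Origin at the centre of its underside, z up.
Things that resemble listed ones, but are neither listed nor needed, are in the scene too. What is meant by the basket is not yellow, and is the larger of those in its own colour.

How it is judged:
By the outcome, as a careful person would: the job done as asked, in the order asked, and still so for the second after the job is handed in, with the robot touching nothing.
It also fails if it takes over 72 s, if anything falls off the work surface, if the arm or the gripper's body presses on something with over 40 N, if the wrist force passes 120 N, or if a joint passes its speed limit or range.

## Working session

There is one attempt and no reset: what is moved stays moved. The work goes in short steps, Python scripts to look and compute and a tool call to move; the robot and the scene stay as the last step left them, time stands still between calls to the robot, and variables do not carry over. Pictures are saved under pics/ and viewed, at most 10 in all, crops included, and the job is handed in when it is done.

Besides the shell and the picture viewer there is one more tool, called after "Call:" as a command line: name --argument value ..., lists and objects as JSON in quotes. servo_tool: Moves the arm, as the interface text tells. Its arguments: {"type":"object","properties":{"plan":{"type":"array"},"force":{"type":"number"}},"required":["plan"]}

```bash
ls; mkdir -p pics
python3 - <<'E'
from bench import sense, optics, r
import cv2, numpy as np, pickle
s=sense(); print(s)
for n in("side","top"):
    d=optics.snapshot(n); cv2.imwrite(f"pics/{n}0.png",cv2.resize(d["frame"],(768,576),interpolation=cv2.INTER_CUBIC)); pickle.dump(d,open(f"{n}0.pkl","wb"))
    print(n,d["fx"],d["fy"],d["cx"],d["cy"],d["dist_coeffs"],np.round(d["cam_to_world"],3).tolist())
E
```

```text
pics
{'time': 0.0, 'joint_pos': array([ 7.17698609e+01,  7.51515476e+00,  8.53290956e+01,  9.65484969e-04,
        8.72599453e+01, -4.89387118e+00]), 'qd': array([-0.02359911, -0.07176781, -0.0929879 ,  0.02137126, -0.02863148,
        0.00635102]), 'joint_efforts': array([ 1.04425057e-03, -5.69403827e+01, -5.00541973e+01,  6.04860520e-05,
        1.52332813e-02,  1.53094241e-06]), 'tool_pos': array([138.25388534, 583.43776764, 302.84556732]), 'tcp_rot': array([-1.79896267e+02, -9.84973714e-03,  1.66663676e+02]), 'ft_force': array([ 0.10638286,  0.26402408, -0.82274085]), 'wrist_torque': array([ 0.00615443, -0.05056956, -0.04821628]), 'grip_force': 0.0, 'finger_gap': 85.5976058395031}
side 396.83085550605045 396.83085550605045 254.2211344938991 190.56353086524726 [-0.06408396  0.          0.          0.          0.        ] [[0.928, -0.283, 0.244, 149.541], [-0.374, -0.712, 0.595, -602.623], [0.006, -0.643, -0.766, 1011.685], [0.0, 0.0, 0.0, 1.0]]
top 398.0328621547109 398.0328621547109 255.48184436397236 190.42366503485806 [-0.11160441  0.          0.          0.          0.        ] [[0.018, -0.995, 0.102, 281.513], [-1.0, -0.019, -0.017, 54.615], [0.019, -0.101, -0.995, 1417.241], [0.0, 0.0, 0.0, 1.0]]
```

View pics/side0.png

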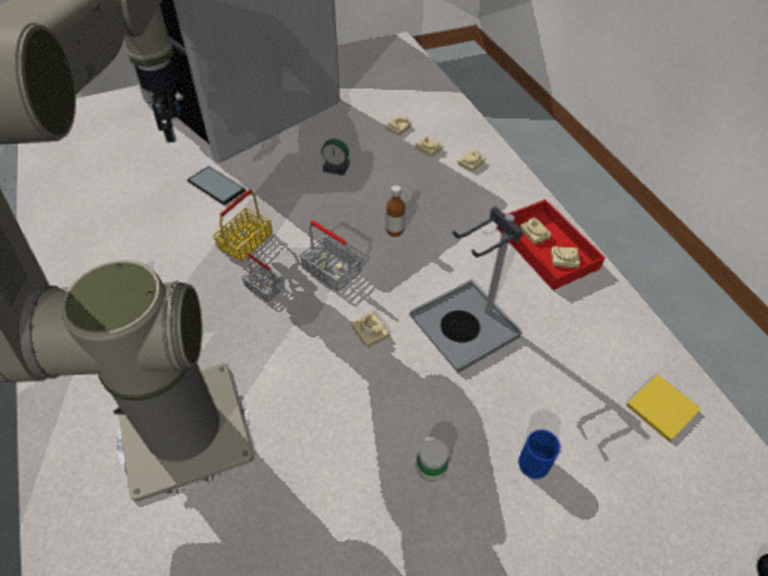

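View pics/top0.png

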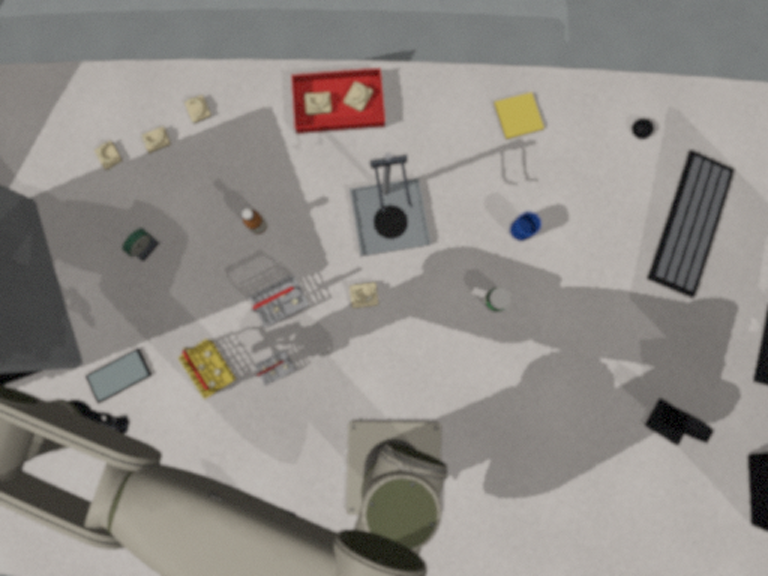

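Side view (768-px scale): big steel basket with its red bar from (310,225) to (345,242), beaker (539,453), disc (460,326), bottle (395,212), jar (432,460), model (371,328). Top view: bar (273,298), beaker (525,226), disc (390,222), bottle (251,218), jar (497,298), model (363,294).

```bash
cat > h.py <<'E'
import cv2, numpy as np, pickle
def rays(d,px):
    K=np.array([[d["fx"],0,d["cx"]],[0,d["fy"],d["cy"]],[0,0,1.]])
    u=cv2.undistortPoints(np.float64(px).reshape(-1,1,2),K,np.float64(d["dist_coeffs"])).reshape(-1,2)
    T=np.array(d["cam_to_world"]); v=np.c_[u,np.ones(len(u))]@T[:3,:3].T
    return T[:3,3],v/np.linalg.norm(v,axis=1)[:,None]
def plane(d,px,z):
    o,v=rays(d,px); return o+v*((z-o[2])/v[:,2])[:,None]
def tri(d1,p1,d2,p2):
    o1,v1=rays(d1,[p1]);o2,v2=rays(d2,[p2]);v1=v1[0];v2=v2[0]
    s,t=np.linalg.lstsq(np.c_[v1,-v2],o2-o1,rcond=None)[0]
    a=o1+s*v1;b=o2+t*v2; return (a+b)/2,np.linalg.norm(a-b)
def blobs(m,amin=12):
    n,l,st,c=cv2.connectedComponentsWithStats(m.astype(np.uint8),connectivity=8)
    return [(st[i,4],c[i],np.argwhere(l==i)[:,::-1]) for i in range(1,n) if st[i,4]>=amin]
def ends(p):
    p=p.astype(float);c=p.mean(0);u=np.linalg.svd(p-c,full_matrices=False)[2][0];t=(p-c)@u
    return c+u*t.min(),c+u*t.max(),c
def hsv(d): return [x.astype(int) for x in cv2.split(cv2.cvtColor(d["frame"],cv2.COLOR_BGR2HSV))]
E
python3 - <<'E'
from h import *
np.set_printoptions(precision=1,suppress=True)
for n in("side","top"):
    d=pickle.load(open(n+"0.pkl","rb"));H,S,V=hsv(d)
    print(n)
    for nm,m in dict(red=((H<6)|(H>174))&(S>150)&(V>70),blue=(H>105)&(H<130)&(S>140)&(V>50),dark=V<45,green=(H>50)&(H<90)&(S>100),amber=(H>4)&(H<16)&(S>120)&(V<190),tray=(H>90)&(H<115)&(S>20)&(S<100)&(V>70)&(V<150)).items():
        for a,c,p in blobs(m):
            if a>4000 : continue
            e=ends(p);print(nm,a,c,*e[:2])
E
```

```text
side
red 42 [157.4 134.2] [166.6 126.5] [147.6 142.5]
red 1569 [369.8 163.7] [344.6 138.4] [391.5 185.5]
red 65 [218.3 154.3] [207.3 147.5] [229.4 161.3]
red 20 [172.2 174.3] [165.3 169.6] [179. 179.]
blue 609 [358.9 302.2] [365.6 287.8] [352.2 316.7]
dark 277 [113.7  13.5] [109.1  -0.7] [119.5  31.8]
dark 14 [64.6  5.8] [66.2  4.6] [62.3  7.5]
dark 16 [85.5 20.1] [82.6 15.2] [87.7 23.8]
dark 1754 [32.4 54.3] [25.2 18.4] [39.4 89.3]
dark 1451 [115.4  61. ] [105.   33.4] [129.1  97.4]
dark 30 [59.4 47.7] [58.9 41.8] [59.9 53.9]
dark 84 [224.  111.8] [231.3 111.2] [216.  112.5]
dark 28 [155.1 130.8] [162.2 126.2] [147.9 135.4]
dark 76 [337.1 151.1] [327.4 142.7] [345.  158.1]
dark 370 [  6.6 179.5] [  2.3 152.6] [  9.9 200.7]
dark 508 [127.  216.6] [126.1 192. ] [127.8 241. ]
dark 412 [306.3 217.3] [294.1 214.5] [318.7 220.1]
dark 106 [136.2 261.9] [128.5 243.9] [144.1 280.1]
dark 39 [118.5 252.1] [124.2 246.1] [110.9 259.9]
dark 83 [508.4 377. ] [509.  369.8] [507.9 383.2]
green 39 [225.8  96.8] [218.7  92.3] [232.3 100.9]
green 71 [287.2 312.7] [277.2 311.1] [296.5 314.2]
amber 2910 
[... 308 characters left out ...]
.1 150.5] [341.9 155.9] [358.  145.4]
dark 106 [428.1  85.1] [422.7  87.1] [433.7  83.2]
dark 308 [447.6 155.1] [456.5 101.1] [441.4 193. ]
dark 318 [260.  147.7] [250.7 151.7] [269.3 143.7]
dark 189 [508.7 239.6] [511.1 213. ] [507.3 254.7]
dark 221 [  8.6 258.4] [  0.7 248.4] [ 18.8 271.3]
dark 639 [450.4 281.8] [433.1 275.9] [472.6 289.3]
dark 219 [ 66.  277.7] [ 46.3 269.8] [ 83.1 284.7]
dark 122 [274.3 301.1] [259.9 295.3] [291.9 308.3]
dark 530 [506.  325.7] [505.2 302.9] [506.9 352.1]
dark 732 [254.2 366.6] [227.5 356.6] [281.1 376.6]
amber 13 [220.4  67. ] [219.5  60.9] [221.3  73. ]
amber 58 [168.9 147.6] [172.8 145.4] [164.5 150. ]
amber 89 [129.7 246.7] [121.9 234. ] [137.5 259.3]
```

Run:
```python
from h import *
np.set_printoptions(precision=1,suppress=True)
D={n:pickle.load(open(n+"0.pkl","rb")) for n in("side","top")}
def roi(d,x0,x1,y0,y1):
    m=np.zeros(d["frame"].shape[:2],bool);m[y0:y1,x0:x1]=1;return m
E={}
for n,box in(("side",(200,235,142,168)),("top",(163,202,188,210))):
    d=D[n];H,S,V=hsv(d);m=((H<8)|(H>172))&(S>90)&(V>60)&roi(d,*box)
    b=max(blobs(m,5),key=lambda b:b[0]);E[n]=ends(b[2]);print(n,b[0],E[n]);
    print(" on z=120:",plane(d,E[n],120))
# side ends: first is left-up; top: match
for i in range(3):
  for j in ([1,0,2][i],):
    print(i,tri(D["side"],E["side"][i],D["top"],E["top"][j]), tri(D["side"],E["side"][i],D["top"],E["top"][i]))
for n,c in(("side",[306.3,217.3]),("top",[260,147.7])):print("disc",n,plane(D[n],[c],10))
B=[]
for n in D:
    d=D[n];H,S,V=hsv(d);m=(H>100)&(H<135)&(S>90)&(V>30)
    b=max(blobs(m),key=lambda b:b[0]);h=cv2.convexHull(b[2].astype(np.float32));M=cv2.moments(h);c=[M["m10"]/M["m00"],M["m01"]/M["m00"]];B.append(c)
    print("beaker",n,b[0],c,plane(d,[c],40), "ext",b[2].min(0),b[2].max(0))
print(tri(D["side"],B[0],D["top"],B[1]))
# tray
for n,box in(("side",(265,355,180,255)),("top",(225,295,115,175))):
    d=D[n];H,S,V=hsv(d);m=(S>22)&(V<165)&(H>85)&(H<120)&roi(d,*box)
    m=cv2.morphologyEx(m.astype(np.uint8),cv2.MORPH_CLOSE,np.ones((5,5)))
    b=max(blobs(m),key=lambda b:b[0]);h=cv2.convexHull(b[2].astype(np.int32))
    q=cv2.approxPolyDP(h,5,True)[:,0];print("tray",n,b[0],q.tolist());print(plane(d,q,14)[:,:2])
for n in D:
  x=D[n]["frame"];y0,x0=(130,190) if n=="side" else (90,150)
  cv2.imwrite(f"pics/{n}1.png",cv2.resize(x[y0:y0+130,x0:x0+170],None,fx=4,fy=4,interpolation=cv2.INTER_CUBIC))
```

```text
side 86 (array([206.9, 147.2]), array([230.2, 161.7]), array([218.5, 154.4]))
 on z=120: [[360.5 316.5 120. ]
 [408.4 227.  120. ]
 [384.7 271.2 120. ]]
top 85 (array([194.7, 191.4]), array([168.8, 204.7]), array([181.6, 198.1]))
 on z=120: [[407.1 231.7 120. ]
 [362.  315.2 120. ]
 [384.3 273.9 120. ]]
0 (array([361.1, 315.2, 121.1]), np.float64(1.7461446046972624)) (array([369.4, 224. , 207.5]), np.float64(59.011153534691175))
1 (array([408.8, 232.2, 114.6]), np.float64(2.3469350734941252)) (array([401.4, 323.2,  28. ]), np.float64(70.62881855679402))
2 (array([385. , 274.4, 116.9]), np.float64(1.0023018214727646)) (array([385. , 274.4, 116.9]), np.float64(1.0023018214727646))
disc side [[579.8  14.1  10. ]]
disc top [[580.4  17.4  10. ]]
beaker side 643 [359.05694332527526, 302.1138866505506] [[ 572.  -301.8   40. ]] ext [346 286] [373 318]
beaker top 248 [350.2078774617068, 150.4390955506929] [[ 572.  -303.1   40. ]] ext [341 142] [359 159]
(array([ 571.4, -302.5,   41.9]), np.float64(0.49472974736974346))
tray side 235 [[319, 219], [307, 227], [294, 213], [309, 205]]
[[611.9  -9. ]
 [563.6 -22.1]
 [549.7  40.9]
 [608.1  51.9]]
tray top 51 [[259, 140], [260, 146], [250, 146]]
[[607.7  21.5]
 [585.8  17.6]
 [585.   53.5]]
```

View pics/top1.png

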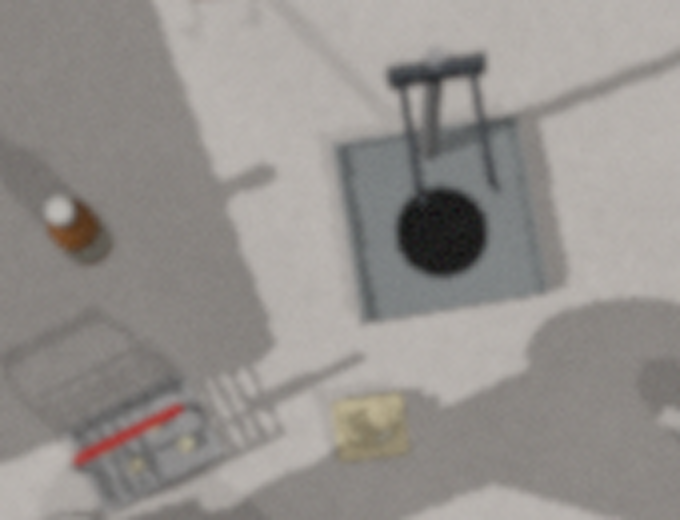

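Top crop: tray corners at (340,145), (517,120), (547,290), (365,320); disc (442,231), prong tips about (421,203) and (494,187), all clear. A downward tool can't stand under the hook, so I need the wrist's dimensions.

Run:
```python
from h import *
np.set_printoptions(precision=1,suppress=True)
D={n:pickle.load(open(n+"0.pkl","rb")) for n in("side","top")}
def proj(d,P):
    T=np.linalg.inv(np.array(d["cam_to_world"]));K=np.array([[d["fx"],0,d["cx"]],[0,d["fy"],d["cy"]],[0,0,1.]])
    return cv2.projectPoints(np.float64(P),cv2.Rodrigues(T[:3,:3])[0],T[:3,3],K,np.float64(d["dist_coeffs"]))[0][:,0]
q=(np.array([[340,145],[517,120],[547,290],[365,320.]])+.5)/4-.5+[150,90]
w=plane(D["top"],q,16)[:,:2];print(w)
for a,b in((3,0),(2,1)): v=w[b]-w[a];print("yaw",np.degrees(np.arctan2(v[1],v[0])),np.linalg.norm(v))
for a,b in((1,0),(2,3)): v=w[b]-w[a];print("yaw",np.degrees(np.arctan2(-v[0],v[1])),np.linalg.norm(v))
d=D["side"];p=np.array([138.25,583.4,302.8]);S=5
im=cv2.resize(d["frame"][:110,50:190],None,fx=S,fy=S,interpolation=cv2.INTER_CUBIC)
u=np.array([.928,-.374,.006])
for k in range(-75,275,25):
    a,b,c=[((x-[50,0]+.5)*S).astype(int) for x in proj(d,[p+[0,0,k]-50*u,p+[0,0,k]+50*u,p+[0,0,k]])]
    cv2.line(im,a.tolist(),b.tolist(),(0,255,0) if k else (0,0,255),1);cv2.putText(im,str(k),b.tolist(),0,.45,(255,0,255),1)
cv2.imwrite("pics/wrist.png",im)
for nm,n,px,z in(("model","side",(371,328),16),("model","top",(363,294),33),("jar","side",(432,460),30),("jar","top",(497,298),65),("bottle","top",(251,218),135),("bottle","side",(395,212),65)):
    print(nm,plane(D[n],[np.array(px)/1.5],z))
```

```text
[[657.5 110.4]
 [684.4 -49.2]
 [528.8 -77.6]
 [498.3  84.3]]
yaw 9.306825600687715 161.31819912686316
yaw 10.352322910934587 158.21964024896377
yaw 9.5807192816878 161.83089936431136
yaw 10.662651077975946 164.7621109814744
model [[405.2  73.4  16. ]]
model [[402.7  78.   33. ]]
jar [[ 397.  -239.2   30. ]]
jar [[ 396.5 -229.2   65. ]]
bottle [[556.  325.3 135. ]]
bottle [[564.9 328.6  65. ]]
```

View pics/wrist.png

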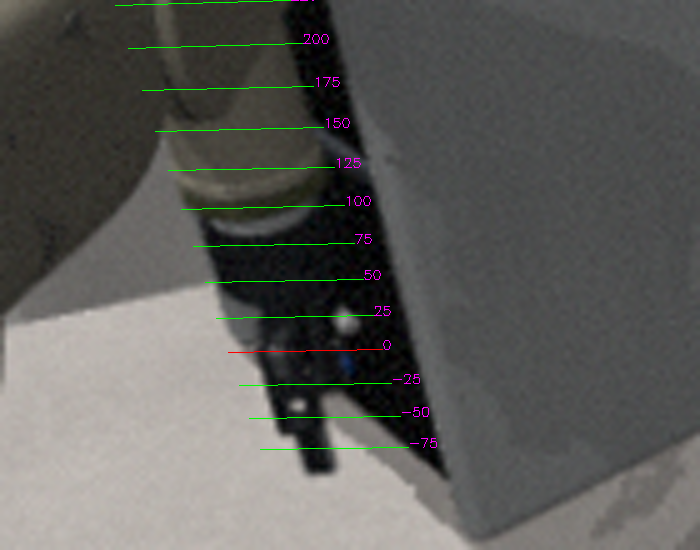

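The wrist is about 45–50 mm in radius at prong height. So I'll hold the beaker by its front wall, set it down on the front of the tray, and push it under the hook with the back of an open finger.

Call:
servo_tool --plan '[[[0.026,-0.038,0,-6.66,0.0854],[0.026,-0.038,0,-6.66,0.0854],[0.026,-0.038,0,-6.66,0.0854],[0.026,-0.038,0,-6.66,0.0854],[0.026,-0.038,0,-6.66,0.0854],[0.026,-0.038,0,-6.66,0.0854],[0.026,-0.038,0,-6.66,0.0854],[0.026,-0.038,0,-6.66,0.0854],[0.026,-0.038,0,-6.66,0.06],[0.026,-0.038,0,-6.66,0.045]]]' --force 30

```text
time: 1.1
tool_pos: [398.9, 202.1, 303.7]
tcp_rot: [-180.0, -0.0, 99.8]
ft_force: [0.7, 0.6, 0.6]
finger_gap: 59.2
grip_force: 0.0
```

Call:
servo_tool --plan '[[[0.0146,-0.046,0,0,0.045],[0.0146,-0.046,0,0,0.045],[0.0146,-0.046,0,0,0.045],[0.0146,-0.046,0,0,0.045],[0.0146,-0.046,0,0,0.045],[0.0146,-0.046,0,0,0.045],[0.0146,-0.046,0,0,0.045],[0.0146,-0.046,0,0,0.045],[0.0146,-0.046,-0.02,0,0.045],[0.0146,-0.046,-0.02,0,0.045]]]'

```text
time: 2.1
tool_pos: [543.6, -254.5, 265.5]
tcp_rot: [179.9, 0.0, 100.0]
ft_force: [1.3, 0.8, 0.8]
finger_gap: 44.8
grip_force: 0.0
```

Call:
servo_tool --plan '[[[0,-0.026,-0.02,0,0.04],[0,-0.025,-0.02,0,0.04],[0,0,-0.02,0,0.04],[0,0,-0.02,0,0.04],[0,0,0,0,0.04]]]'

```text
time: 2.6
tool_pos: [541.0, -302.2, 181.2]
tcp_rot: [-179.7, -0.3, 100.0]
ft_force: [-0.2, -0.1, -0.4]
finger_gap: 40.1
grip_force: 0.0
```

Run:
```python
from bench import sense, optics
import cv2,pickle,numpy as np
s=sense();print(s["tool_pos"],s["finger_gap"])
o=[]
for n,(x,y) in(("side",(300,215)),("top",(290,95))):
    d=optics.snapshot(n);pickle.dump(d,open(n+"1.pkl","wb"))
    o.append(cv2.resize(d["frame"][y:y+120,x:x+110],None,fx=3.5,fy=4.5,interpolation=cv2.INTER_CUBIC))
cv2.imwrite("pics/a.png",np.hstack(o))
```

```text
[ 541.02802733 -302.21103901  181.15860635] 40.13881212603144
```

View pics/a.png

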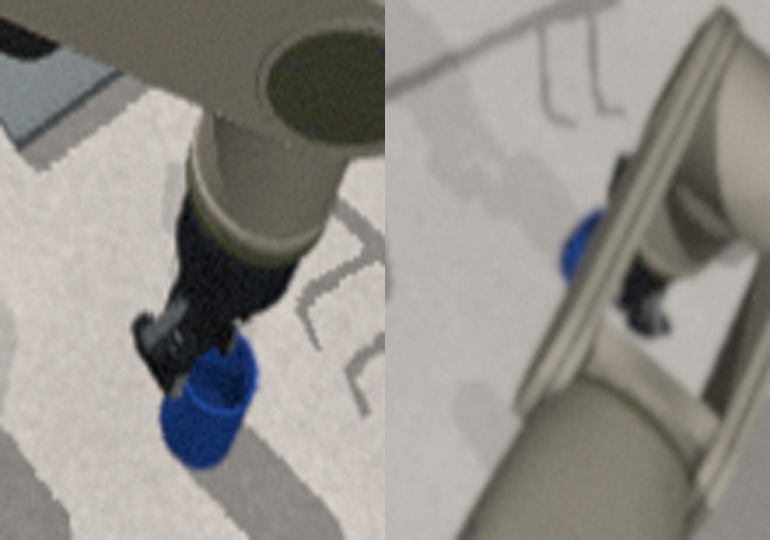

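The side view shows the left finger outside the front-left of the rim and the gripper over the beaker. I'll apply a small correction before descending.

Call:
servo_tool --plan '[[[0,0,0,0,0.04],[0.003,-0.005,0,0,0.04],[0,0,0,0,0.04]]]'

```text
time: 3.0
tool_pos: [547.0, -309.0, 187.1]
tcp_rot: [179.9, 0.1, 100.1]
ft_force: [-0.3, -0.3, -0.4]
finger_gap: 39.9
grip_force: 0.0
```

Call:
servo_tool --plan '[[[-0.003,0.002,0,0,0.04],[0,0,-0.015,0,0.04],[0,0,-0.02,0,0.04],[0,0,-0.02,0,0.04],[0,0,-0.01,0,0.04],[0,0,0,0,0.04],[0,0,0,0,0.04]]]'

```text
time: 3.7
tool_pos: [543.2, -306.2, 120.6]
tcp_rot: [-180.0, -0.0, 100.1]
ft_force: [0.6, 0.0, -0.4]
finger_gap: 40.0
grip_force: 0.0
```

Call:
servo_tool --plan '[[[0,0,0,0,0.025],[0,0,0,0,0.015],[0,0,0,0,0.005],[0,0,0,0,0.0],[0,0,0,0,0.0],[0,0,0,0,0.0],[0,0,0,0,0.0]]]'

```text
time: 4.4
tool_pos: [543.9, -306.6, 121.8]
tcp_rot: [179.9, 0.1, 100.1]
ft_force: [0.3, 1.7, 5.8]
finger_gap: 5.6
grip_force: 28.3
```

Call:
servo_tool --plan '[[[0,0,0.005,0,0.0],[0,0,0.01,0,0.0],[0,0,0.015,0,0.0],[0,0,0.015,0,0.0],[0,0,0.01,0,0.0],[0,0,0.005,0,0.0],[0,0,0,0,0.0],[0,0,0,0,0.0]]]'

```text
time: 5.2
tool_pos: [543.0, -306.1, 180.3]
tcp_rot: [-180.0, -0.0, 100.1]
ft_force: [-0.9, -0.0, -1.7]
finger_gap: 5.5
grip_force: 27.9
```

Run:
```python
from bench import sense, optics
import cv2,pickle,numpy as np
s=sense();print(s["tool_pos"],s["finger_gap"],s["grip_force"],s["ft_force"])
d=optics.snapshot("side");pickle.dump(d,open("side2.pkl","wb"))
cv2.imwrite("pics/b.png",cv2.resize(d["frame"][200:340,290:430],None,fx=4,fy=4,interpolation=cv2.INTER_CUBIC))
```

```text
[ 542.95613947 -306.10656659  180.28490595] 5.536605934161285 27.891341261565685 [-0.85027569 -0.03752802 -1.72493998]
```

View pics/b.png

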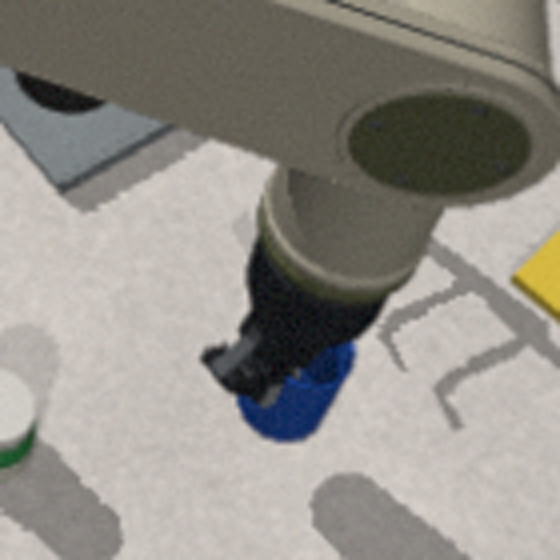

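The beaker is held upright with its shadow separated, at about (300,390) in the crop. Next I'll estimate the height of the wrist joint housing for clearance under the prong tips.

Run:
```python
from h import *
np.set_printoptions(precision=0,suppress=True)
d=pickle.load(open("side2.pkl","rb"))
for px in((440,140),(345,135),(535,150),(440,92),(440,192),(555,110)):
    o,v=rays(d,[np.array(px)/4+[290,200]]);v=v[0]
    print(px,[o+v*((y-o[1])/v[1]) for y in(-345,-365,-385)])
```

```text
(440, 140) [array([ 531., -345.,  438.]), array([ 502., -365.,  483.]), array([ 472., -385.,  527.])]
(345, 135) [array([ 471., -345.,  476.]), array([ 446., -365.,  517.]), array([ 421., -385.,  559.])]
(535, 150) [array([ 603., -345.,  389.]), array([ 568., -365.,  438.]), array([ 532., -385.,  486.])]
(440, 92) [array([ 516., -345.,  482.]), array([ 487., -365.,  524.]), array([ 459., -385.,  565.])]
(440, 192) [array([ 550., -345.,  384.]), array([ 519., -365.,  433.]), array([ 488., -385.,  481.])]
(555, 110) [array([ 600., -345.,  424.]), array([ 565., -365.,  470.]), array([ 530., -385.,  515.])]
```

Call:
servo_tool --plan '[[[-0.0045,0.02,0,0,0],[-0.0045,0.035,0,0,0],[-0.0045,0.035,0,0,0],[-0.0045,0.035,0,0,0],[-0.0045,0.035,0,0,0],[-0.0045,0.035,0,0,0],[-0.0045,0.035,0,0,0],[-0.0045,0.035,0,0,0],[-0.0045,0.027,0,0,0],[-0.0045,0.015,0,0,0]]]'

```text
time: 6.25
tool_pos: [497.3, 2.7, 179.8]
tcp_rot: [-179.9, -0.0, 100.2]
ft_force: [0.7, 0.1, -2.1]
finger_gap: 5.7
grip_force: 28.0
```

Call:
servo_tool --plan '[[[0,0,-0.01,0,0],[0,0,-0.012,0,0],[0,0,-0.01,0,0],[0,0,-0.008,0,0],[0,0,0,0,0],[0,0,0,0,0]]]'

```text
time: 6.85
tool_pos: [498.0, 0.3, 140.2]
tcp_rot: [-180.0, -0.0, 100.0]
ft_force: [-0.3, -0.2, -0.7]
finger_gap: 5.5
grip_force: 28.0
```

Call:
servo_tool --plan '[[[0,0,-0.004,0,0],[0,0,-0.003,0,0],[0,0,-0.001,0,0],[0,0,0,0,0],[0,0,0,0,0]]]'

```text
time: 7.35
tool_pos: [498.2, 0.8, 132.7]
tcp_rot: [180.0, 0.0, 100.1]
ft_force: [-0.6, 0.4, -2.3]
finger_gap: 5.4
grip_force: 28.0
```

Call:
servo_tool --plan '[[[0,0,-0.001,0,0],[0,0,-0.001,0,0],[0,0,0,0,0],[0,0,0,0,0]]]'

```text
time: 7.75
tool_pos: [498.6, 0.8, 131.7]
tcp_rot: [179.9, 0.0, 100.1]
ft_force: [-3.0, 1.0, 7.5]
finger_gap: 6.1
grip_force: 28.9
```

Call:
servo_tool --plan '[[[0,0,0,0,0.012],[0,0,0,0,0.02],[0,0,0,0,0.03],[0,0,0,0,0.03],[0,0,0.01,0,0.03],[0,0,0.02,0,0.03],[0,0,0.02,0,0.03],[0,0,0.015,0,0.03],[0,0,0,0,0.03]]]'

```text
time: 8.65
tool_pos: [499.8, 0.6, 198.8]
tcp_rot: [179.7, 0.1, 100.1]
ft_force: [0.7, 0.1, 1.3]
finger_gap: 30.2
grip_force: 0.0
```

Call:
servo_tool --plan '[[[-0.02,-0.0035,0,0,0.085],[-0.025,-0.0045,0,0,0.085],[-0.02,-0.0035,0,0,0.085],[-0.012,-0.002,0,0,0.085],[0,0,0,0,0.085],[0,0,-0.02,0,0.085],[0,0,-0.03,0,0.085],[0,0,-0.03,0,0.085],[0,0,-0.02,0,0.085],[0,0,-0.008,0,0.085]]]'

```text
time: 9.65
tool_pos: [419.8, -12.4, 85.0]
tcp_rot: [-179.8, -0.1, 100.1]
ft_force: [-0.2, 0.3, 0.1]
finger_gap: 84.6
grip_force: 0.0
```

```bash
cat > look.py <<'E'
from bench import sense, optics
from h import *
import sys
np.set_printoptions(precision=1,suppress=True)
tag=sys.argv[1]
s=sense();print(s["time"],s["tool_pos"],s["tcp_rot"],s["finger_gap"],s["ft_force"])
R=np.array([[.985,.174],[-.174,.985]]);c=np.array([580,15.5])
print("tool in stand",R@(s["tool_pos"][:2]-c))
for n in("side","top"):
    d=optics.snapshot(n);pickle.dump(d,open(f"{n}{tag}.pkl","wb"))
    H,S,V=hsv(d);bl=sorted(blobs((H>100)&(H<135)&(S>90)&(V>30)),key=lambda b:-b[0])[:1]
    for b in bl:
        h=cv2.convexHull(b[2].astype(np.float32));M=cv2.moments(h);m=[M["m10"]/M["m00"],M["m01"]/M["m00"]]
        w=plane(d,[m],50)[0];print(n,b[0],m,w,"stand",R@(w[:2]-c))
E
python3 look.py 3; python3 -c "
from h import *
o=[]
for n,(x,y) in(('side',(230,130)),('top',(190,80))):
    o.append(cv2.resize(pickle.load(open(n+'3.pkl','rb'))['frame'][y:y+130,x:x+130],None,fx=3,fy=3,interpolation=cv2.INTER_CUBIC))
cv2.imwrite('pics/c.png',np.hstack(o))"
```

```text
9.65 [419.8 -12.4  85. ] [-179.8   -0.1  100.1] 84.56282572395581 [-0.2  0.3  0.1]
tool in stand [-162.6    0.4]
side 526 [293.11533586818757, 216.87959442332064] [526.5   5.6  50. ] stand [-54.4  -0.5]
top 122 [264.1261261261261, 154.5105105105105] [548.    3.6  50. ] stand [-33.6  -6.1]
```

View pics/c.png

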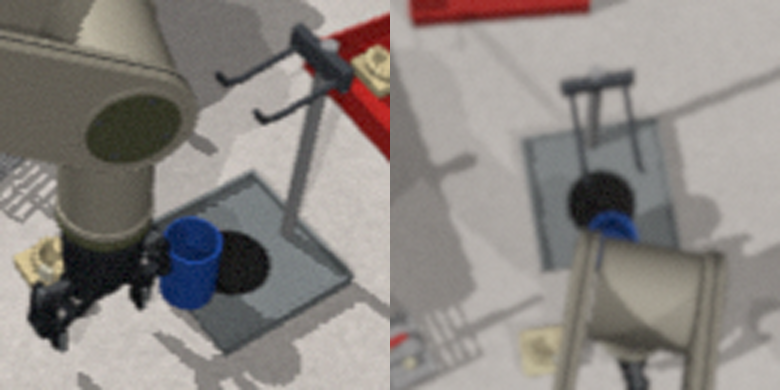

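Side view: the beaker stands upright on the tray's front with its rim at (190,240) and the disc right behind it; the open finger's back at (155,265) faces it. I'll push along the stand's x now.

Call:
servo_tool --plan '[[[0.008,0.0014,0,0,0.085],[0.008,0.0014,0,0,0.085],[0.004,0.0007,0,0,0.085],[0.004,0.0007,0,0,0.085],[0.004,0.0007,0,0,0.085],[0.004,0.0007,0,0,0.085],[0.004,0.0007,0,0,0.085],[0.004,0.0007,0,0,0.085],[0,0,0,0,0.085],[0,0,0,0,0.085]]]'

```text
time: 10.75
tool_pos: [461.1, -5.7, 87.5]
tcp_rot: [-180.0, -0.0, 100.1]
ft_force: [-0.6, -0.4, 0.0]
finger_gap: 85.1
grip_force: 0.2
```

```bash
python3 look.py 4
```

```text
10.75 [461.1  -5.7  87.5] [-180.    -0.   100.1] 85.07403658568323 [-0.6 -0.4  0. ]
tool in stand [-120.8   -0.2]
side 506 [303.26654064272213, 211.7700063011972] [563.4  11.5  50. ] stand [-17.   -1.1]
top 56 [262.6703296703297, 141.52380952380952] [594.2   9.4  50. ] stand [12.9 -8.4]
```

```bash
python3 -c "
from h import *
d=pickle.load(open('side4.pkl','rb'))
cv2.imwrite('pics/d.png',cv2.resize(d['frame'][130:270,225:365],None,fx=4,fy=4,interpolation=cv2.INTER_CUBIC))"
```

```text
(no output)
```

View pics/d.png

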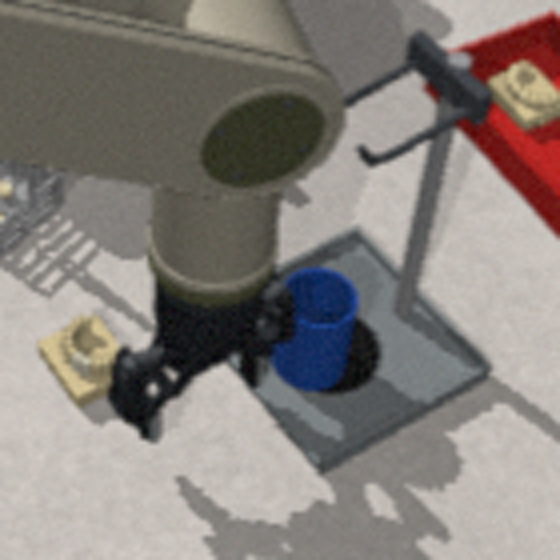

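The beaker stands upright, rim at (317,295), pushed by the gripper's knuckle, which sticks out further than the finger back. Continuing slowly for about 14 mm, then I'll retreat and measure.

Call:
servo_tool --plan '[[[0.003,0.0005,0,0,0.085],[0.004,0.0007,0,0,0.085],[0.004,0.0007,0,0,0.085],[0.003,0.0005,0,0,0.085],[0,0,0,0,0.085],[-0.01,-0.0017,0,0,0.085],[-0.03,-0.005,0,0,0.085],[-0.03,-0.005,0,0,0.085],[-0.02,-0.0035,0,0,0.085],[0,0,0,0,0.085]]]'

```text
time: 11.85
tool_pos: [382.0, -18.6, 86.5]
tcp_rot: [-179.9, -0.0, 100.0]
ft_force: [-0.4, -0.2, 0.3]
finger_gap: 85.2
grip_force: 0.0
```

```bash
python3 look.py 5
cat > rim.py <<'E'
import sys
from h import *
np.set_printoptions(precision=1,suppress=True)
d=pickle.load(open(f"side{sys.argv[1]}.pkl","rb"));H,S,V=hsv(d)
b=max(blobs((H>100)&(H<135)&(S>90)&(V>30)),key=lambda b:b[0])[2]
h=cv2.convexHull(b.astype(np.float32))[:,0]
# outer silhouette: upper arc on rim plane z=90, lower arc on floor plane z=10 -> circle fits
R=np.array([[.985,.174],[-.174,.985]]);c=np.array([579.8,14.1])
m=h.mean(0)
for z,sel in((90,h[:,1]<b[:,1].min()+6),(10,h[:,1]>b[:,1].max()-4)):
    w=plane(d,h[sel],z)[:,:2]; from scipy.optimize import least_squares
    q=least_squares(lambda p:np.linalg.norm(w-p,axis=1)-29,w.mean(0)).x
    print(z,sel.sum(),q,"stand rel disc in this view",R@(q-c))
E
python3 rim.py 5; python3 rim.py 3
```

```text
11.85 [382.  -18.6  86.5] [-179.9   -0.   100. ] 85.23821713828802 [-0.4 -0.2  0.3]
tool in stand [-200.9    0.9]
side 553 [306.78697674418606, 210.03100775193798] [576.4  13.4  50. ] stand [-3.9 -1.4]
top 328 [260.57936507936506, 146.45291005291006] [576.4  16.5  50. ] stand [-3.4  1.6]
90 7 [575.8  12.7] stand rel disc in this view [-4.2 -0.7]
10 5 [576.3  12.5] stand rel disc in this view [-3.8 -1. ]
90 6 [523.3   3.6] stand rel disc in this view [-57.5  -0.5]
10 5 [525.9   5.5] stand rel disc in this view [-54.6   0.9]
```

Call:
servo_tool --plan '[[[0.02,0.0035,0,0,0.085],[0.03,0.005,0,0,0.085],[0.02,0.0035,0,0,0.085],[0.01,0.0018,0,0,0.085],[0.005,0.0009,0,0,0.085],[0.003,0.0006,0,0,0.085],[0.002,0.0004,0,0,0.085],[0.0015,0.0003,0,0,0.085],[0.0015,0.0003,0,0,0.085],[0,0,0,0,0.085]]]'

```text
time: 12.95
tool_pos: [478.0, -2.3, 87.7]
tcp_rot: [180.0, 0.0, 100.1]
ft_force: [-0.8, -0.2, -0.4]
finger_gap: 85.1
grip_force: 0.2
```

```bash
python3 look.py 6;python3 rim.py 6
```

```text
12.95 [478.   -2.3  87.7] [180.    0.  100.1] 85.08385400065214 [-0.8 -0.2 -0.4]
tool in stand [-103.5    0.2]
side 504 [307.6600378787879, 209.645202020202] [579.5  13.8  50. ] stand [-0.8 -1.6]
top 23 [262.04597701149424, 136.88505747126436] [610.8  11.9  50. ] stand [29.7 -8.9]
90 7 [579.1  14. ] stand rel disc in this view [-0.7  0. ]
10 5 [579.1  12.9] stand rel disc in this view [-0.9 -1.1]
```

Beaker is within about 1 mm of the disc centre. Retreating and going to the basket.

Call:
servo_tool --plan '[[[-0.01,-0.0018,0,0,0.085],[-0.03,-0.005,0,0,0.085],[-0.02,-0.0035,0.02,0,0.085],[0,0,0.04,0,0.07],[0,0,0.045,0,0.05],[0,0,0.045,0,0.05],[0,0,0.03,0,0.05],[0,0.01,0,0,0.05],[0,0.02,0,1.6,0.05],[0,0.03,0,2,0.05]]]'

```text
time: 14.05
tool_pos: [417.5, 47.4, 267.0]
tcp_rot: [-180.0, 0.0, 103.6]
ft_force: [0.0, -0.1, -0.1]
finger_gap: 50.3
grip_force: 0.0
```

Call:
servo_tool --plan '[[[-0.006,0.035,0,3,0.05],[-0.006,0.035,0,3,0.05],[-0.006,0.035,0,3,0.05],[-0.006,0.035,0,3,0.05],[-0.006,0.035,0,3,0.05],[-0.003,0.03,0,1,0.05],[0,0.015,0,0,0.05],[0,0.004,0,0,0.05],[0,0,0,0,0.05],[0,0,0,0,0.05]]]'

```text
time: 15.05
tool_pos: [385.3, 270.4, 267.3]
tcp_rot: [-180.0, 0.0, 119.6]
ft_force: [-0.9, -0.7, -0.3]
finger_gap: 49.9
grip_force: 0.0
```

Call:
servo_tool --plan '[[[0,0.001,-0.02,0,0.05],[0,0.001,-0.03,0,0.05],[0,0,-0.025,0,0.05],[0,0,-0.013,0,0.05],[0,0,-0.005,0,0.05],[0,0,0,0,0.05],[0,0,0,0,0.05]]]'

```text
time: 15.75
tool_pos: [385.9, 273.6, 176.0]
tcp_rot: [179.9, 0.0, 119.6]
ft_force: [0.7, -0.3, 0.5]
finger_gap: 50.0
grip_force: 0.0
```

Run:
```python
from bench import sense, optics
from h import *
s=sense();print(s["tool_pos"],s["ft_force"])
d=optics.snapshot("side");pickle.dump(d,open("side7.pkl","wb"))
cv2.imwrite("pics/e.png",cv2.resize(d["frame"][90:220,150:290],None,fx=4,fy=4,interpolation=cv2.INTER_CUBIC))
```

```text
[385.94737825 273.63196204 175.95816529] [ 0.65986764 -0.32474661  0.49271175]
```

View pics/e.png

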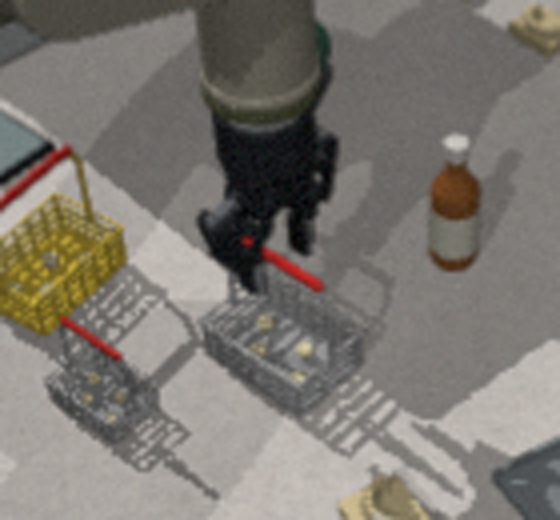

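The gripper straddles the red bar at about (285,262) in the crop, and the bottle is well clear. Closing.

Call:
servo_tool --plan '[[[0,0,-0.001,0,0.03],[0,0,0,0,0.015],[0,0,0,0,0],[0,0,0,0,0],[0,0,0,0,0],[0,0,0,0,0],[0,0,0,0,0]]]' --force 60

```text
time: 16.5
tool_pos: [385.4, 273.6, 174.0]
tcp_rot: [180.0, 0.0, 119.7]
ft_force: [0.9, 0.2, 2.8]
finger_gap: 7.9
grip_force: 58.5
```

Call:
servo_tool --plan '[[[0,0,0.005,0,0],[0,0,0.015,0,0],[0,0,0.025,0,0],[0,0,0.03,0,0],[0,0,0.03,0,0],[0,0,0.03,0,0],[0,0,0.03,0,0],[0,0,0.015,0,0],[0,0,0.005,0,0],[0,0,0,0,0]]]'

```text
time: 17.5
tool_pos: [385.1, 273.5, 358.1]
tcp_rot: [-180.0, -0.0, 119.7]
ft_force: [-0.9, 0.2, -2.8]
finger_gap: 7.4
grip_force: 58.6
```

```bash
cat > bar.py <<'E'
from bench import sense, optics
from h import *
import sys
np.set_printoptions(precision=1,suppress=True)
s=sense();print(s["tool_pos"],s["tcp_rot"][2],s["finger_gap"],s["ft_force"])
def proj(d,P):
    T=np.linalg.inv(np.array(d["cam_to_world"]));K=np.array([[d["fx"],0,d["cx"]],[0,d["fy"],d["cy"]],[0,0,1.]])
    return cv2.projectPoints(np.float64(P),cv2.Rodrigues(T[:3,:3])[0],T[:3,3],K,np.float64(d["dist_coeffs"]))[0][:,0]
P=s["tool_pos"]-[0,0,54];E={};D={}
for n in("side","top"):
    d=D[n]=optics.snapshot(n);pickle.dump(d,open(f"{n}{sys.argv[1]}.pkl","wb"));H,S,V=hsv(d);g=proj(d,[P])[0]
    m=((H<8)|(H>172))&(S>90)&(V>60);p=np.argwhere(m)[:,::-1];p=p[np.linalg.norm(p-g,axis=1)<26]
    print(n,"grasp px",g,len(p))
    if len(p)>8: E[n]=ends(p);print(E[n][:2],[plane(d,[e],P[2])[0] for e in E[n][:2]])
if len(E)==2:
    for i in(0,1):
        print(min((tri(D["side"],E["side"][i],D["top"],E["top"][j]) for j in(0,1)),key=lambda t:t[1]))
E
python3 bar.py 8; python3 -c "
from h import *
d=pickle.load(open('side8.pkl','rb'))
cv2.imwrite('pics/f.png',cv2.resize(d['frame'][10:190,150:300],None,fx=3,fy=3,interpolation=cv2.INTER_CUBIC))"
```

```text
[385.1 273.5 358.1] 119.66271980042492 7.443456941172457 [-0.9  0.2 -2.8]
side grasp px [214.3 107.6] 54
(array([215.7, 108.6]), array([227.9, 115.2])) [array([387.4, 268. , 304.1]), array([409.6, 227.5, 304.1])]
top grasp px [171.  192.4] 11
(array([181.9, 186.7]), array([186. , 184.9])) [array([401.8, 243.2, 304.1]), array([407.2, 231.9, 304.1])]
(array([390.1, 241.7, 324.5]), np.float64(19.26362584880855))
(array([409.3, 232.1, 300.4]), np.float64(3.375149181678912))
```

View pics/f.png

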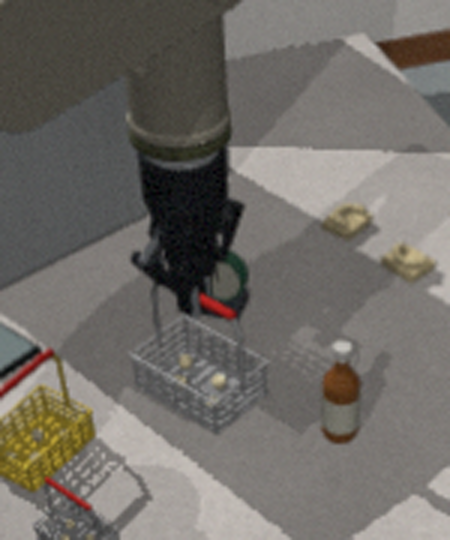

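The basket is held level at (200,370) in the crop, bar at grasp height, bottle untouched. Carrying it to in front of the hook.

Call:
servo_tool --plan '[[[0.005,-0.012,0.002,-1,0],[0.009,-0.027,0.003,-2,0],[0.011,-0.032,0.003,-2.4,0],[0.011,-0.032,0.002,-2.4,0],[0.011,-0.032,0.002,-2.4,0],[0.011,-0.032,0.002,-2.4,0],[0.011,-0.032,0,-2.4,0],[0.011,-0.032,0,-2.4,0],[0.009,-0.028,0,-1.6,0],[0.006,-0.014,0,-0.7,0]]]'

```text
time: 18.6
tool_pos: [480.1, -2.5, 371.5]
tcp_rot: [-179.9, 0.0, 99.7]
ft_force: [0.4, -0.2, -2.5]
finger_gap: 8.0
grip_force: 58.6
```

Call:
servo_tool --plan '[[[0,0,0,0,0],[0.01,0.0018,0,0,0],[0.015,0.0027,0,0,0],[0.02,0.0036,0,0,0],[0.02,0.0036,0,0,0],[0.015,0.0027,0,0,0],[0.01,0.0018,0,0,0],[0.005,0.001,0,0,0],[0,0,0,0,0],[0,0,0,0,0]]]'

```text
time: 19.6
tool_pos: [574.8, 17.9, 372.6]
tcp_rot: [-180.0, -0.0, 100.0]
ft_force: [0.1, -0.6, -2.8]
finger_gap: 8.2
grip_force: 58.6
```

Call:
servo_tool --plan '[[[0.005,-0.002,0,0,0],[0,0,-0.01,0,0],[0,0,-0.015,0,0],[0,0,-0.012,0,0],[0,0,-0.006,0,0],[0,0,-0.002,0,0],[0,0,0,0,0],[0,0,0,0,0]]]'

```text
time: 20.4
tool_pos: [580.4, 15.7, 328.2]
tcp_rot: [179.9, 0.0, 100.0]
ft_force: [0.3, -0.8, -2.0]
finger_gap: 7.9
grip_force: 58.6
```

```bash
python3 bar.py 9
```

```text
[580.4  15.7 328.2] 99.96325629089874 7.928041181830376 [ 0.3 -0.8 -2. ]
side grasp px [316.9 157.1] 82
(array([307.6, 158.9]), array([342. , 163.3])) [array([554.7,  19. , 274.2]), array([630.6, -28.1, 274.2])]
top grasp px [263.3 129.1] 58
(array([279.1, 126.4]), array([246. , 131.2])) [array([589.5, -30.8, 274.2]), array([573. ,  66.2, 274.2])]
(array([586.9,  67. , 217.1]), np.float64(1.3815743262611593))
(array([602. , -36.9, 289.7]), np.float64(35.057808064075815))
```

Call:
servo_tool --plan '[[[0,0,-0.002,0,0],[0,0,-0.002,0,0],[0,0,-0.001,0,0],[0,0,0,0,0],[0,0,0,0,0]]]'

```text
time: 21.0
tool_pos: [580.1, 15.7, 322.5]
tcp_rot: [-180.0, -0.0, 100.0]
ft_force: [0.0, -0.2, -2.3]
finger_gap: 8.1
grip_force: 58.6
```

Call:
servo_tool --plan '[[[0,0,-0.001,0,0],[0,0,-0.001,0,0],[0,0,0,0,0],[0,0,0,0,0]]]'

```text
time: 21.4
tool_pos: [580.1, 15.7, 320.5]
tcp_rot: [-180.0, -0.0, 100.0]
ft_force: [0.0, 0.4, -2.3]
finger_gap: 8.1
grip_force: 58.6
```

Call:
servo_tool --plan '[[[0,0,-0.001,0,0],[0,0,0,0,0],[0,0,0,0,0]]]'

```text
time: 21.7
tool_pos: [580.1, 15.7, 319.5]
tcp_rot: [-180.0, -0.0, 100.0]
ft_force: [-0.3, -0.7, -3.3]
finger_gap: 7.4
grip_force: 58.6
```

Call:
servo_tool --plan '[[[0,0,-0.001,0,0],[0,0,0,0,0],[0,0,0,0,0]]]'

```text
time: 22.0
tool_pos: [580.3, 15.7, 319.0]
tcp_rot: [180.0, 0.0, 100.0]
ft_force: [-1.3, -0.4, 0.7]
finger_gap: 7.9
grip_force: 59.1
```

Call:
servo_tool --plan '[[[0,0,-0.0004,0,0],[0,0,0,0,0.009],[0,0,0,0,0.012],[0,0,0,0,0.016],[0,0,0,0,0.022],[0,0,0,0,0.03],[0,0,0,0,0.036],[0,0,0,0,0.036],[0,0,0,0,0.036]]]'

```text
time: 22.9
tool_pos: [580.1, 15.7, 318.2]
tcp_rot: [180.0, 0.0, 100.0]
ft_force: [-0.1, 1.0, -0.0]
finger_gap: 35.8
grip_force: 0.0
```

Released with zero load. Rising straight up, then backing off.

Call:
servo_tool --plan '[[[0,0,0.01,0,0.036],[0,0,0.02,0,0.036],[0,0,0.03,0,0.036],[0,0,0.04,0,0.036],[0,0,0.03,0,0.036],[-0.03,-0.005,0,0,0.036],[-0.04,-0.007,0,0,0.036],[-0.04,-0.007,0,0,0.036],[-0.04,-0.007,0,0,0.036],[0,0,0,0,0.036]]]'

```text
time: 23.9
tool_pos: [426.8, -10.6, 450.0]
tcp_rot: [179.9, 0.1, 99.9]
ft_force: [1.3, 0.2, 0.7]
finger_gap: 36.0
grip_force: 0.0
```

Call:
servo_tool --plan '[[[-0.03,0.04,0,0,0.036],[-0.02,0.045,0,0,0.036],[0,0.045,0,0,0.036],[0,0.045,0,0,0.036],[0,0.045,0,0,0.036],[0,0.045,0,0,0.036],[0,0.045,0,0,0.036],[0,0.045,0,0,0.036],[0,0.02,0,0,0.036],[0,0,0,0,0.036]]]'

```text
time: 24.9
tool_pos: [379.7, 367.3, 447.9]
tcp_rot: [-179.9, -0.0, 100.2]
ft_force: [-0.7, -0.5, 0.7]
finger_gap: 36.0
grip_force: 0.0
```

```bash
python3 look.py A; python3 rim.py A
python3 - <<'E'
from h import *
np.set_printoptions(precision=1,suppress=True)
D={n:pickle.load(open(n+"A.pkl","rb")) for n in("side","top")};D0={n:pickle.load(open(n+"0.pkl","rb")) for n in D}
E={}
for n in D:
    d=D[n];H,S,V=hsv(d);old=cv2.cvtColor(D0[n]["frame"],cv2.COLOR_BGR2HSV);o=((old[...,0]<8)|(old[...,0]>172))&(old[...,1]>90)
    m=((H<8)|(H>172))&(S>90)&(V>60)&~o
    for b in blobs(m,10):
        e=ends(b[2]);print(n,b[0],e[:2]);
        if np.linalg.norm(b[1]-([317,161] if n=="side" else [263,129]))<22:
            E[n]=e;print(" z265:",plane(d,e[:2],265))
if len(E)==2:
    for i in(0,1): print([tri(D["side"],E["side"][i],D["top"],E["top"][j]) for j in(0,1)])
# bystanders: image change at bottle/jar/model since the start
for n,B in dict(side=dict(bottle=(255,275,122,160),jar=(275,300,288,322),model=(233,262,205,232)),top=dict(bottle=(158,178,136,158),jar=(316,345,188,210),model=(230,255,186,206))).items():
    for k,(a,b,c,e) in B.items():
        s=[cv2.GaussianBlur(cv2.cvtColor(x["frame"],cv2.COLOR_BGR2GRAY)[c:e,a:b].astype(np.float32),(0,0),1) for x in(D0[n],D[n])]
        print(n,k,cv2.phaseCorrelate(*s),abs(s[0]-s[1]).mean())
E
```

```text
24.9 [379.7 367.3 447.9] [-179.9   -0.   100.2] 36.02617377120128 [-0.7 -0.5  0.7]
tool in stand [-136.1  381.4]
side 399 [306.4200157604413, 212.30890464933015] [571.4   6.1  50. ] stand [-10.1  -7.8]
top 51 [260.93589743589746, 153.8034188034188] [550.3  14.8  50. ] stand [-29.4   4.5]
90 2 [575.8  11.4] stand rel disc in this view [-4.4 -2. ]
10 4 [578.5  13.1] stand rel disc in this view [-1.5 -0.8]
side 126 (array([304.9, 148.1]), array([328.3, 171.7]))
 z265: [[571.7  66.1 265. ]
 [588.6 -34.1 265. ]]
top 121 (array([278.9, 127.4]), array([246., 132.]))
 z265: [[589.  -31.1 265. ]
 [572.7  66.3 265. ]]
top 10 (array([185.6, 241.4]), array([181.3, 244.4]))
[(array([542.8, -17.6, 357.4]), np.float64(43.41864384991045)), (array([572.4,  66.5, 264.5]), np.float64(0.8004405126353153))]
[(array([590.2, -31.5, 261.6]), np.float64(0.7432159983531763)), (array([626.4,  56.8, 153.8]), np.float64(54.11842094206395))]
side bottle ((0.049887777451958826, -0.037074650291884836), 1.0482735520601272) 3.08358
side jar ((0.7746165727320964, -0.33409866630003293), 0.8487050130632189) 36.53206
side model ((-0.06654357778057296, 0.3560632089559643), 0.6274553872920848) 16.678452
top bottle ((0.04290439660700862, -0.05180536399817548), 1.0333231707413992) 1.142189
top jar ((-0.28205846848796945, -0.20596635918853856), 0.6796333640813828) 35.349724
top model ((-0.12577132388854473, -0.3096740585161797), 0.5689713269472122) 13.091147
```

Call:
servo_tool --plan '[[[0,0,0,0,0.036],[0,0,0,0,0.036],[0,0,0,0,0.036],[0,0,0,0,0.036],[0,0,0,0,0.036],[0,0,0,0,0.036],[0,0,0,0,0.036],[0,0,0,0,0.036],[0,0,0,0,0.036],[0,0,0,0,0.036]]]'

```text
time: 26.0
tool_pos: [380.1, 364.7, 448.2]
tcp_rot: [-180.0, 0.0, 100.0]
ft_force: [-0.3, -0.5, 0.1]
finger_gap: 35.8
grip_force: 0.0
```

Run:
```python
from bench import optics, r
from h import *
for n in("side","top"):
    a=pickle.load(open(n+"A.pkl","rb"))["frame"];b=optics.snapshot(n)["frame"]
    x,y=(265,130) if n=="side" else (225,105)
    f=[cv2.GaussianBlur(cv2.cvtColor(i,cv2.COLOR_BGR2GRAY)[y:y+110,x:x+90].astype(np.float32),(0,0),1) for i in(a,b)]
    print(n,"change",abs(f[0]-f[1]).mean(),abs(f[0]-f[1]).max())
print(r.hand_in())
```

```text
side change 0.61310786 10.762474
top change 0.4217817 5.8974915
the job is handed in; nothing more can be done
None
```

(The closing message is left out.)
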